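# Open the spice-shop till by its concealed release

### The arm

A 6-joint arm with a two-finger parallel gripper is mounted at the origin on the work surface. World frame = base frame: x ahead of the robot, y to its left, z up, the work surface at z = 0. Lengths are in mm, angles in rad, forces in N, time in s.
With the tool pointing down it reaches from about 275 to 750 mm from the base axis. Payload 10.2 kg.
Tool frame: the origin (TCP) lies at the very end of the fingers, on their centre line; the grasp point (between the pads) lies 19 mm behind it; z points along the fingers, y is the direction in which the jaws open and shut (so a half turn about z gives the same grasp; the last joint's range is limited). The gripper opens to 85 mm and grips with 20 to 120 N. Pads are 22 mm wide; open, the fingers measure 114 mm over their backs; the gripper's body (76 mm by 85 mm) begins 54 mm behind the grasp point. The pads swing forward as they close: fully open they stand 13 mm farther back than shut.
Start: joints at [-1.338, 0.313, 1.498, -0, 1.331, -0.223], TCP at [231.084, -471.414, 231.294] pointing down, gripper open.
Joint ranges: [-2.94, 2.94], [-0.97, 2.17], [0.19, 2.56], [-1.23, 4.37], [0.02, 3.11], [-2.88, 2.88]. Speed limits (rad/s): [2.39, 2.39, 3.01, 3.14, 3.14, 3.14].

### API

Orientations are given as a rotation vector (axis times angle).
In Python, from workcell import bot, eyes, order gives the robot as it stands.
- The arm moves only by the tool move_arm, never from a script. Its argument "steps" is a list of rows, each a list of 2 entries, a list of its own where there are three numbers: the shift along the tool's x, y, z in cm, then the turn, a rotation vector about the tool's x, y, z in rad. In form: [[[x, y, z], [ax, ay, az]], ...]. A call has 1 to 12 rows; each row shifts and turns the pose as measured when the row begins, along the tool's axes as they then stand; what a row does not reach is not made up. A row lasts 1/12 s, in which the tool goes at most 41.7 mm and 7.16 degrees, less where a joint would pass 70% of its speed; a pose out of reach is approached as far as the arm can. A call with a gripper value outside its range is refused whole. "grip" is the finger opening in cm, from 0 to 8.54, set as the call begins (left out, the last holds). The fingers move at their own pace and stop on an object; the grip force is fixed at half the most. Time passes only in rows, so rows that do not move let the fingers close. It gives the time, the measured TCP pose, the force and the opening at its end, in the units of the state.
- bot.read_state(): the state, without advancing time (a new reading comes with each control period).
- eyes.capture(name): name is "scene" or "top" or "wrist"; returns a dict with "color" (400x640x3 uint8, blue, green, red), "range_z" (400x640 float32, mm along the optical axis (not along the pixel's ray), 0 where there is no reading), "vfov" (degrees; the focal length in pixels is half the picture's height over the tangent of half this angle, whatever the lens; pixels are square), "cx", "cy" (the principal point, pixels), "world_from_camera" (4x4, takes a point from camera to world coordinates); the wrist camera has in their place "hand_eye" (4x4, takes a point from camera to tool coordinates, whose origin is the TCP and whose axes are the flange's). Camera axes: x right, y up, looking along -z (the intrinsics and any distortion apply to the point x, -y, -z); pixel columns grow to the right and rows downward; lengths in mm; the calibration is good to about 2 mm. A picture is of the moment at which its call begins: read the wrist's pose just before it.
- order.job_done(): hands the job in, once; it reports no verdict.
Trained networks look in a picture, given as the dict that the camera call returned (one of the last four; its "shot" number tells which), for a name from the list of things; names that differ only in an ending like _2 or _b are one class to them, and where a whole thing is asked for, a point or a joint stands for the part that bears it (a point fixed in the world has none). Each returns a list of dicts, best first, with "conf" (0 to 1); they miss things now and then, are a little off and sometimes report something else, mostly with a low value. They report only what shows in the picture. A call takes as long as a camera call.
- eyes.look_for(name, picture): "rect" ([centre column, centre row, width, height] in pixels, round what is visible of it).
- eyes.masks_of(name, picture): "pixels" (400x640 bool, what is visible of it) and "rect" ([centre column, centre row, width, height] in pixels, round what is visible of it).
- eyes.mark_of(name, picture): "pixel" ([column, row] in pixels: a listed point, or the origin of a listed thing).
The state is a dict: "t": time; "joint_pos": joint angles; "joint_velocities": joint speeds; "joint_efforts": joint torques, N m; "tool_pos": TCP position; "eef_rot": TCP orientation; "wrist_force": force on the tool from outside, world axes, zero at the start; "wrist_torque": the same for the moment, N m; "width": finger opening in mm.
Only numpy, scipy, OpenCV 4.12 (cv2) and the standard library are available. Lean on these libraries where they do the work, as an engineer would, in place of code of your own. Each camera call takes 0.05 s, during which the arm holds its last target. There are 200 camera calls.

### The job

Open the cash till on the shop counter: feel along the flat top panel with the fingertips for the concealed release plate, which lies a few millimetres below the surface somewhere across the front half of the panel, and press it down so that the drawer springs open. Take the hand away and leave the drawer standing open; grasp, lift or shift nothing, and leave the jar, carton, tub and scoop where they are.

Things in the scene. Friction and masses are not known exactly. Their poses are not given: they have to be found in the camera images.
- till: Fixed grey steel cash till, 310 deep (x) x 420 wide (y) mm; flat rigid top panel 100 mm above the counter, bare from y = -170 to +170 mm between two black end cheeks 6 mm higher. Origin: centre of its underside, on the counter; x points from drawer front to back, z up. The panel has one opening, see row, and the jar stands on its rear part.
- row (a point): On the till's panel surface, mid-width, 60 mm in front of its centre; axes as the till. The release plate is in a 48 x 48 mm opening (sides along x, y) centred on the line through this point along y, anywhere from y = -60 to +60 mm: it differs each time and is not reported; feel or look for it. The plate is the same grey, 46 x 46 mm, its face 4 mm below the panel.
- release (a joint): Travel of the release plate in m: 0 at rest, grows as it is pressed straight down, stop at 0.006. Sprung: about 1.7 N to start moving, 5 N at the stop; the catch lets go at about 0.0035 m (some 4 to 5 N). It springs back when let go.
- drawer (a joint): Travel of the cash drawer in m: 0 to 0.002 shut and held by the catch; when released its spring pushes it out of the till's front (towards the till's -x, under the panel) to the stop at 0.080, within a second or so, and holds it there.
- jar: Small amber spice jar with an aluminium lid, 54 mm across, 61 mm tall, loose, standing on the rear part of the till's top panel, 75 to 115 mm behind the till's centre. Origin: centre of its underside. To be left alone.
- carton: Upright tea carton 55 x 75 x 125 mm, loose on the counter beside the till. Origin: centre of its underside. To be left alone.
- tub: Round red tub with white lid, 93 mm across, 116 mm tall, loose on the counter beside the till. Origin: centre of its underside. To be left alone.
- scoop: Steel herb scoop with wooden handle, 170 x 54 x 24 mm, lying loose on the counter beside the till's front. Origin: underside, where the handle (towards its -x) meets the blade. To be left alone.

How it is judged:
By the outcome, as a careful person would: the job done as asked, in the order asked, and still so for the second after the job is handed in, with the robot touching nothing.
It also fails if it takes over 43 s, if anything falls off the work surface, if the arm or the gripper's body presses on something with over 40 N, if the wrist force passes 120 N, or if a joint passes its speed limit or range.

## Working session

There is one attempt and no reset: what is moved stays moved. The work goes in short steps, Python scripts to look and compute and a tool call to move; the robot and the scene stay as the last step left them, time stands still between calls to the robot, and variables do not carry over. Pictures are saved under pics/ and viewed, about 8 in all and at most 12, crops included, and the job is handed in when it is done.

Besides the shell and the picture viewer there is one more tool, called as name([rows], argument=value, ...), one row to a line, values as JSON. move_arm: Moves the arm, as the interface text tells. Its arguments: {"type":"object","properties":{"steps":{"type":"array","items":{"type":"array"}},"grip":{"type":"number"}},"required":["steps"]}

```bash
mkdir -p pics
cat > h.py <<'E'
import numpy as np, cv2
from workcell import bot, eyes, order
from scipy.spatial.transform import Rotation as R
def T(s):
    M=np.eye(4); M[:3,:3]=R.from_rotvec(s["eef_rot"]).as_matrix(); M[:3,3]=s["tool_pos"]; return M
def cloud(p,M):
    h,w=p["range_z"].shape; f=h/2/np.tan(np.radians(p["vfov"])/2)
    v,u=np.mgrid[:h,:w]; z=p["range_z"].astype(float)
    c=np.stack([(u-p["cx"])/f*z,-(v-p["cy"])/f*z,-z,np.ones_like(z)],-1)
    return (c@M.T)[...,:3]
E
python3 - <<'E'
from h import *
s=bot.read_state(); print(s)
for n in ("top","scene"):
    p=eyes.capture(n); P=cloud(p,p["world_from_camera"]); cv2.imwrite(f"pics/{n}0.png",p["color"])
    np.savez(f"{n}0.npz",P=P,z=p["range_z"],c=p["color"])
    print(n,p["vfov"],p["cx"],p["cy"],[k for k in p],p["world_from_camera"].round(3).tolist(), (p["range_z"]==0).mean())
    for o in ("till","row","release","jar","carton","tub","scoop"):
        m=eyes.mark_of(o,p)[:1]; b=eyes.look_for(o,p)[:1]
        for q in m:
            c,r=np.round(q["pixel"]).astype(int); print(o,q["pixel"],round(q["conf"],2),P[r,c].round(1) if 0<=r<400 and 0<=c<640 else None)
        for q in b: print("   rect",np.round(q["rect"]),round(q["conf"],2))
E
```

```text
{'t': 0.0, 'joint_pos': array([-1.33842724e+00,  3.13454542e-01,  1.49847112e+00,  5.48622472e-06,
        1.33099025e+00, -2.23396539e-01]), 'joint_velocities': array([-0.00018306,  0.00121157,  0.00026464, -0.00083944,  0.00048851,
       -0.00101059]), 'joint_efforts': array([-1.33835616e-03, -4.12268257e+01, -2.59746248e+01, -2.91866982e-04,
        4.08960390e-03,  2.89479246e-06]), 'tool_pos': array([ 231.00761598, -471.14775464,  230.71993891]), 'eef_rot': array([-3.05908409e+00, -7.09433784e-01,  9.54948948e-07]), 'wrist_force': array([-0.11709678,  0.50565857,  0.19412227]), 'wrist_torque': array([ 0.06270909, -0.03668283,  0.027023  ]), 'width': 85.35197258312454}
top 57.45504763147709 314.25506415321524 200.67562646556357 ['color', 'range_z', 'vfov', 'cx', 'cy', 'world_from_camera', 'shot'] [[-0.015, 0.993, -0.117, 484.523], [-1.0, -0.012, 0.019, 59.879], [0.017, 0.118, 0.993, 1143.869], [0.0, 0.0, 0.0, 1.0]] 0.00425
   rect [312. 191. 167. 146.] 0.89
   rect [314. 189. 168. 138.] 0.57Traceback (most recent call last):
  File "<stdin>", line 8, in <module>
ValueError: it knows: carton, jar, row, scoop, till, tub
```

Run:
```python
from h import *
for n in ("top","scene"):
    p=eyes.capture(n); P=cloud(p,p["world_from_camera"]); cv2.imwrite(f"pics/{n}0.png",p["color"])
    np.savez(f"{n}0.npz",P=P,z=p["range_z"],c=p["color"])
    print(n,p["world_from_camera"].round(3)[:3,3])
    for o in ("till","row","jar","carton","tub","scoop"):
        for q in eyes.mark_of(o,p)[:1]:
            c,r=np.round(q["pixel"]).astype(int); print(o,q["pixel"],round(q["conf"],2),P[r,c].round(1) if 0<=r<400 and 0<=c<640 else None)
        for q in eyes.look_for(o,p)[:1]: print("   rect",o,np.round(q["rect"]),round(q["conf"],2))
    a=cv2.resize(p["color"][90:300,180:460],None,fx=2.8,fy=2.8,interpolation=cv2.INTER_CUBIC) if n=="top" else p["color"]
    cv2.imwrite(f"pics/{n}1.png",a)
    if n=="top":
        # panel points
        m=(P[...,2]>92)&(P[...,2]<112); m[:90]=0;m[300:]=0
        k,l,st,ce=cv2.connectedComponentsWithStats(m.astype('uint8')); i=1+st[1:,4].argmax(); m=l==i
        Q=P[m]; print(st[i],np.median(Q[:,2]), cv2.minAreaRect(Q[:,:2].astype('float32')))
        print(np.linalg.lstsq(np.c_[Q[:,:2],np.ones(len(Q))],Q[:,2],rcond=None)[0])
```

```text
top [ 484.523   59.879 1143.869]
   rect till [312. 190. 164. 143.] 0.91
   rect row [312. 191. 169. 136.] 0.76
jar [302.3, 149.8] 0.72 [742.2  73.  159.4]
   rect jar [302. 149.  20.  26.] 0.68
carton [397.1, 164.9] 0.97 [ 710.3 -204.1   98.3]
   rect carton [405. 156.  34.  28.] 0.91
tub [225.6, 214.1] 0.67 [571.3 289.  116.6]
   rect tub [218. 212.  39.  32.] 0.6
scoop [224.4, 263.7] 0.64 [427.8 314.1  21.8]
   rect scoop [225. 267.  53.  18.] 0.57
[  228   120   169   141 15033] 100.96371961405703 ((644.2063598632812, 47.06781005859375), (310.5780334472656, 420.58251953125), 15.607038497924805)
[1.76688503e-03 2.06981867e-03 1.00219544e+02]
scene [1158.001 -366.447 1038.746]
till [328.7, 229.3] 0.61 [695.3  11.6 100.1]
   rect till [323. 228. 206. 199.] 0.58
   rect row [324. 225. 210. 198.] 0.73
jar [363.8, 232.6] 0.94 [769.2  51.2 138. ]
   rect jar [366. 225.  26.  31.] 0.86
carton [253.9, 323.1] 0.9 [ 766.5 -244.6   65. ]
tub [389.8, 165.9] 0.6 [642.9 248.9 104.8]
   rect tub [393. 144.  34.  43.] 0.8
scoop [354.2, 136.9] 0.77 [436.1 310.2  -1.7]
   rect scoop [364. 127.  34.  26.] 0.79
```

View pics/top1.png

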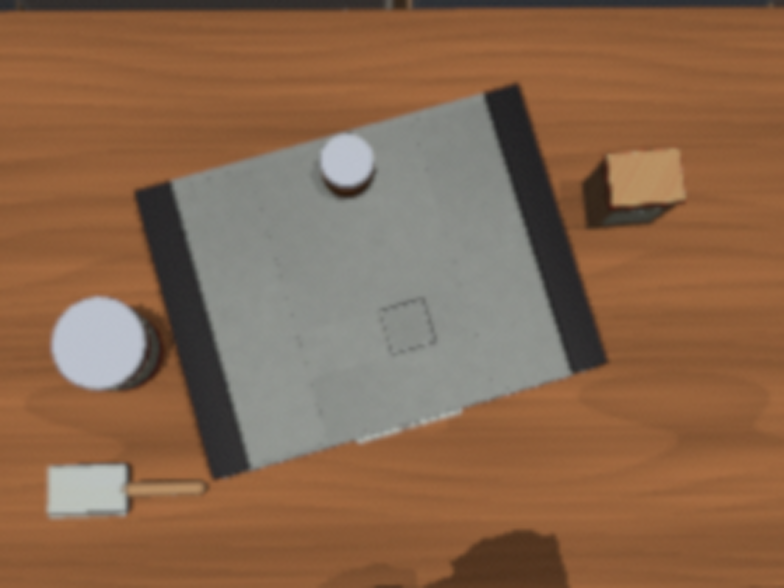

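View pics/scene1.png

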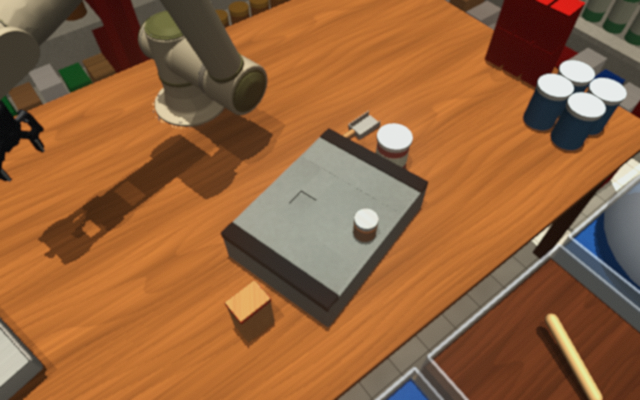

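The top crop shows the till with a dashed 48 mm-sized square at crop (408,326), which is full pixel (326,206). There is also a faint darker patch near crop (365,400). The scene picture shows the same square's edge at about (303,197). The jar is at the rear, the carton to the right, and the tub and scoop to the left.

Run:
```python
from h import *
d=np.load("top0.npz");P=d["P"]
a=np.radians(15.607); c=np.array([644.2,47.07]); Rm=np.array([[np.cos(a),-np.sin(a)],[np.sin(a),np.cos(a)]])
for cr,cc in ((206.4,325.7),(149,302),(206,326)):
    q=P[int(round(cr)),int(round(cc))]; print(q.round(1),((q[:2]-c)@Rm).round(1))
L=(P[...,:2]-c)@Rm; z=P[...,2]
for y in range(-110,111,10):
    m=(abs(L[...,0]+60)<12)&(abs(L[...,1]-y)<5)
    print(y,m.sum(),z[m].mean().round(2))
s=np.load("scene0.npz")["P"]; q=s[197,303]; print("scene sq corner",q.round(1),((q[:2]-c)@Rm).round(1))
s0=bot.read_state(); M=T(s0); print(M[:3,:3].round(3))
```

```text
[592.7   6.1  93.4] [-60.6 -25.6]
[744.1  72.9 162.7] [103.2  -2. ]
[592.7   6.1  93.4] [-60.6 -25.6]
-110 28 100.06
-100 27 99.67
-90 29 100.48
-80 29 99.43
-70 28 100.13
-60 30 100.48
-50 29 98.95
-40 29 95.54
-30 30 95.96
-20 27 96.76
-10 28 95.46
0 30 92.38
10 28 99.72
20 29 100.53
30 29 100.48
40 30 100.51
50 27 99.87
60 31 100.53
70 28 99.65
80 29 100.48
90 30 100.65
100 30 100.36
110 30 100.39
scene sq corner [582.   19.7  96. ] [-67.3  -9.6]
[[ 0.898  0.44   0.   ]
 [ 0.44  -0.898 -0.   ]
 [-0.     0.    -1.   ]]
```

move_arm([
  [[3.6,-1.8,0],[0,0,0]],
  [[3.6,-1.8,0],[0,0,0]],
  [[3.6,-1.8,0],[0,0,0]],
  [[3.6,-1.8,0],[0,0,0]],
  [[3.6,-1.8,0],[0,0,0]],
  [[3.6,-1.8,0],[0,0,0]],
  [[3.6,-1.8,0],[0,0,0]],
  [[3.6,-1.8,0],[0,0,0]],
  [[3.6,-1.8,0],[0,0,0]],
  [[3.6,-1.8,0],[0,0,0]],
  [[3.6,-1.8,0],[0,0,0]],
  [[0,0,0],[0,0,0]],
], grip=0)

```text
t: 2.55
tool_pos: [508.1, -107.2, 231.1]
eef_rot: [3.061, 0.698, 0.004]
wrist_force: [0.7, 0.1, 0.1]
width: 0.1
```

```bash
cat > look.py <<'E'
from h import *
import sys
s=bot.read_state(); p=eyes.capture("wrist"); M=T(s); P=cloud(p,M@p["hand_eye"])
cv2.imwrite(f"pics/{sys.argv[1]}.png",p["color"])
a=np.radians(15.607); c=np.array([644.2,47.07]); Rm=np.array([[np.cos(a),-np.sin(a)],[np.sin(a),np.cos(a)]])
m=(P[...,2]>92)&(P[...,2]<98)&(p["range_z"]>0)
k,l,st,ce=cv2.connectedComponentsWithStats(m.astype('uint8'))
for i in np.argsort(-st[1:,4])[:3]+1:
    Q=P[l==i]; (x,y),wh,an=cv2.minAreaRect(Q[:,:2].astype('float32'))
    print(st[i],Q.mean(0).round(1),(x,y),wh,an,"till",((np.array([x,y])-c)@Rm).round(1),np.median(Q[:,2]))
h=(P[...,2]>98)&(P[...,2]<104); print("panel z",np.median(P[...,2][h]) if h.any() else None)
d=np.array([593,8,0])-s["tool_pos"]; print(s["tool_pos"].round(1),"tool delta",(M[:3,:3].T@d).round(1))
E
python3 look.py w1
```

```text
[ 191    0   75   68 4123] [588.9   7.8  95.2] (589.4208984375, 8.944766998291016) (45.76446533203125, 51.890724182128906) 16.610254287719727 till [-63. -22.] 95.20647598440712
[558   0  82  48 408] [ 710.8 -234.9   95. ] (711.3908081054688, -238.78172302246094) (5.5461554527282715, 72.96550750732422) 1.2022653818130493 till [ -12.2 -293.4] 95.03598825882611
[321  94   4   3   5] [578.5 -74.3  97.7] (578.2603759765625, -74.11902618408203) (1.4787108898162842, 2.3345487117767334) 25.714536666870117 till [-96.1 -99. ] 97.78976545928458
panel z 99.35421961582833
[ 508.1 -107.2  231.1] tool delta [126.  -67.6 231.1]
```

View pics/w1.png

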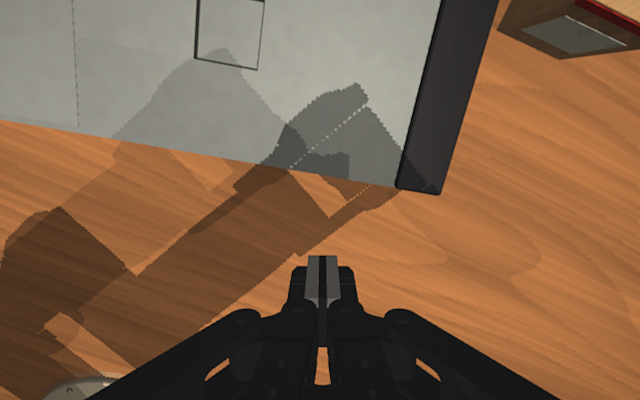

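The wrist picture shows the recess at columns 195–265, rows 0–68. Depth puts it 4 mm below the panel, and it agrees with the top view to within 3 mm. Next I move above it.

move_arm([
  [[2.5,-1.3,1.8],[0,0,0]],
  [[2.5,-1.3,1.8],[0,0,0]],
  [[2.5,-1.3,1.8],[0,0,0]],
  [[2.5,-1.3,1.8],[0,0,0]],
  [[2.5,-1.3,1.8],[0,0,0]],
  [[0,0,0],[0,0,0]],
  [[0,0,0],[0,0,0]],
])

```text
t: 3.18
tool_pos: [594.3, 1.4, 137.4]
eef_rot: [3.058, 0.687, 0.003]
wrist_force: [-0.1, -1.1, 0.7]
width: -0.0
```

```bash
python3 look.py w2
```

```text
[ 263  194   94   78 5039] [592.1  10.1  95.3] (589.4739990234375, 7.552595138549805) (47.69588088989258, 48.911773681640625) 15.88235092163086 till [-63.3 -23.3] 95.28393245626233
[270 205   2  14  16] [594.8  34.3  95.4] (594.7476196289062, 34.288597106933594) (9.321518898010254, 0.24989916384220123) 15.271008491516113 till [-51.1   1. ] 95.27643991159076
[267 226   3  12  13] [582.7  30.9  95.4] (582.7996215820312, 30.960235595703125) (7.104609489440918, 0.17273007333278656) 14.965373039245605 till [-63.5   1. ] 95.8211258559044
panel z 99.35903161831695
[594.3   1.4 137.4] tool delta [  1.6  -7.6 137.3]
```

View pics/w2.png

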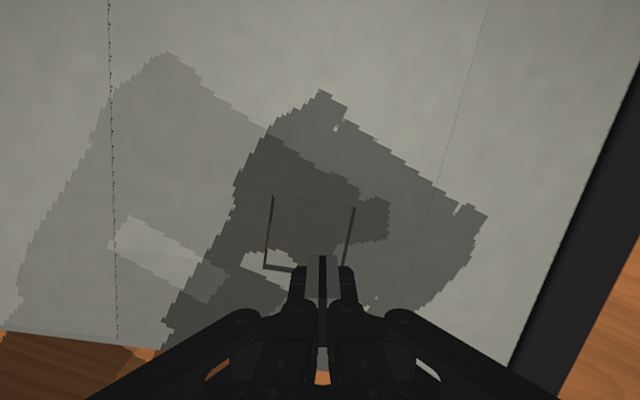

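The fingertips (322,258) are over the recess at columns 265–355. They need to go about 7 mm towards tool −y, to its centre.

move_arm([
  [[0,-0.75,1.0],[0,0,0]],
  [[0,0,1.0],[0,0,0]],
  [[0,0,0.8],[0,0,0]],
  [[0,0,0.4],[0,0,0]],
  [[0,0,0],[0,0,0]],
  [[0,0,0],[0,0,0]],
])

```text
t: 3.73
tool_pos: [590.7, 1.3, 106.7]
eef_rot: [3.058, 0.676, 0.008]
wrist_force: [-0.2, -0.3, -0.1]
width: -0.0
```

move_arm([
  [[0.3,-0.6,0],[0,0,0]],
  [[0,0,0.3],[0,0,0]],
  [[0,0,0.2],[0,0,0]],
  [[0,0,0],[0,0,0]],
])

```text
t: 4.07
tool_pos: [591.7, 8.0, 102.6]
eef_rot: [3.057, 0.675, 0.012]
wrist_force: [-0.5, -1.0, 0.0]
width: 0.1
```

Now the press goes down gently, aiming for tip z of about 95 first.

move_arm([
  [[0,0,0.3],[0,0,0]],
  [[0,0,0.3],[0,0,0]],
  [[0,0,0.15],[0,0,0]],
  [[0,0,0],[0,0,0]],
])

```text
t: 4.4
tool_pos: [592.2, 8.0, 95.2]
eef_rot: [3.056, 0.675, 0.014]
wrist_force: [-0.7, 0.7, 0.1]
width: 0.2
```

move_arm([
  [[0,0,0.15],[0,0,0]],
  [[0,0,0.15],[0,0,0]],
  [[0,0,0.1],[0,0,0]],
  [[0,0,0],[0,0,0]],
])

```text
t: 4.73
tool_pos: [592.4, 8.1, 92.8]
eef_rot: [3.056, 0.676, 0.015]
wrist_force: [0.7, 0.1, 3.4]
width: 0.2
```

Contact is at 3.4 N, so the plate is yielding. I press on.

move_arm([
  [[0,0,0.15],[0,0,0]],
  [[0,0,0.15],[0,0,0]],
  [[0,0,0.1],[0,0,0]],
  [[0,0,0.05],[0,0,0]],
])

```text
t: 5.07
tool_pos: [592.7, 8.1, 90.0]
eef_rot: [3.055, 0.676, 0.017]
wrist_force: [-4.6, 0.0, 9.0]
width: 0.2
```

```bash
cat > drw.py <<'E'
from h import *
import sys
p=eyes.capture("top"); P=cloud(p,p["world_from_camera"]); cv2.imwrite(f"pics/{sys.argv[1]}.png",cv2.resize(p["color"][90:300,180:460],None,fx=2.8,fy=2.8,interpolation=cv2.INTER_CUBIC))
a=np.radians(15.607); c=np.array([644.2,47.07]); Rm=np.array([[np.cos(a),-np.sin(a)],[np.sin(a),np.cos(a)]])
L=(P[...,:2]-c)@Rm
for y in (-120,120):
  for x in (-165,-180,-200,-220,-235,-250):
    m=(abs(L[...,0]-x)<5)&(abs(L[...,1]-y)<20); print(y,x,P[...,2][m].mean().round(1),end="; ")
P0=np.load("top0.npz")["P"]
for o in ("jar","carton","tub","scoop"):
    for q in eyes.mark_of(o,p)[:1]: print(o,q["pixel"])
print(bot.read_state()["t"],bot.read_state()["wrist_force"])
E
python3 drw.py t2
```

```text
-120 -165 23.9; -120 -180 24.8; -120 -200 16.4; -120 -220 21.2; -120 -235 81.9; -120 -250 0.3; 120 -165 23.8; 120 -180 20.2; 120 -200 232.1; 120 -220 429.8; 120 -235 511.2; 120 -250 530.7; jar [301.7, 150.7]
carton [399.6, 162.8]
tub [224.4, 214.7]
scoop [227.2, 263.5]
5.3167 [-4.87412763  1.02932644 10.1246408 ]
```

The plate is at its stop (9–10 N) and the drawer shows as out. I retreat straight up, slowly at first.

move_arm([
  [[0,0,-0.4],[0,0,0]],
  [[0,0,-0.8],[0,0,0]],
  [[0,0,-1.5],[0,0,0]],
  [[0,0,-3],[0,0,0]],
  [[0,0,-3],[0,0,0]],
  [[0,0,-3],[0,0,0]],
  [[0,0,-3],[0,0,0]],
  [[-3,1.5,-1],[0,0,0]],
  [[-3.5,1.8,0],[0,0,0]],
  [[-3.5,1.8,0],[0,0,0]],
  [[-3.5,1.8,0],[0,0,0]],
  [[-3.5,1.8,0],[0,0,0]],
])

```text
t: 6.32
tool_pos: [471.3, -141.5, 254.8]
eef_rot: [3.051, 0.691, 0.018]
wrist_force: [1.1, -0.2, 0.8]
width: -0.1
```

move_arm([
  [[-3.5,1.8,0],[0,0,0]],
  [[-3.5,1.8,0],[0,0,0]],
  [[-3.5,1.8,0],[0,0,0]],
  [[-3.5,1.8,0],[0,0,0]],
  [[0,0,0],[0,0,0]],
  [[0,0,0],[0,0,0]],
  [[0,0,0],[0,0,0]],
])

```text
t: 6.9
tool_pos: [365.6, -277.0, 256.2]
eef_rot: [3.051, 0.676, 0.018]
wrist_force: [0.3, 0.4, 0.4]
width: 0.0
```

```bash
python3 drw.py t3
```

```text
-120 -165 23.4; -120 -180 24.2; -120 -200 17.2; -120 -220 20.4; -120 -235 81.1; -120 -250 -0.7; 120 -165 23.4; 120 -180 19.1; 120 -200 15.0; 120 -220 18.2; 120 -235 81.8; 120 -250 0.2; jar [300.6, 152.2]
carton [398.3, 163.0]
tub [299.9, 149.8]
scoop [225.0, 266.9]
7.15 [-0.01289896 -0.08932624 -0.62293973]
```

View pics/t3.png

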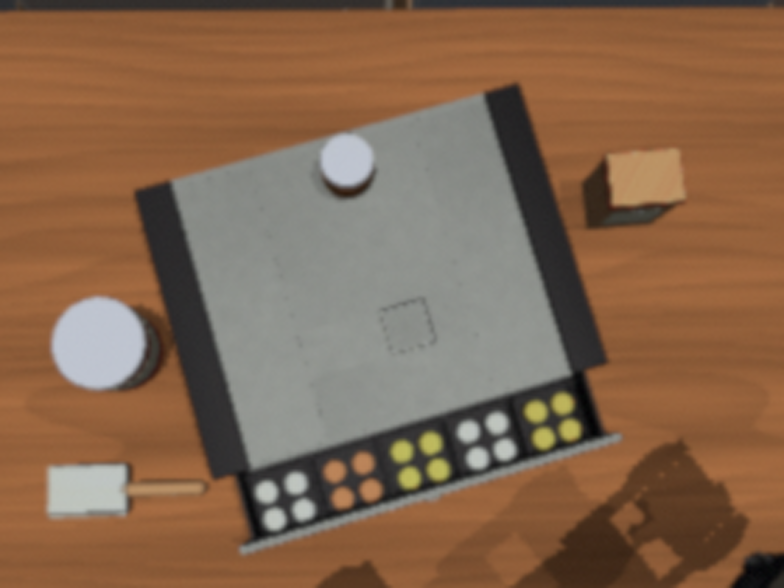

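The picture shows the drawer fully out, its front running from about crop (245,548) to (618,437). The jar, carton, tub and scoop are exactly where they were, and the hand is well away.

```bash
python3 -c "from workcell import order; print(order.job_done())"
```

```text
the job is handed in; nothing more can be done
None
```

The cash drawer is open and the job is handed in. I found the release plate with the top and wrist cameras rather than by feeling along the panel, about 23 mm to the right of mid-width. I then pressed it straight down with the closed fingertips; it began to yield at about 3.4 N and reached its stop at about 9–10 N. After that I lifted straight up and drew the hand well clear, finishing at about 7 s of the 43 s allowed.

- **Drawer:** the last top view shows it fully out. Its front lip is about 80 mm out in the depth data on both sides, before and after the hand withdrew.
- **Other objects:** the jar, carton, tub and scoop look unmoved compared with the first picture. The wrist force is back to about zero.
- **Disagreements:** the wrist-camera fit put the plate about 3 mm further forward than the top view, well inside the opening. In the last check the network mistook the jar for the tub, but the picture shows the tub in place.

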